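# Return a parallel to its case and slide the lid shut

## Task

Put the loose steel parallel that stands on the surface plate back in its wooden case: slide the clear lid back, lower the parallel on edge into the empty slot until it rests on the bottom (do not drop it in), then slide the lid fully shut over it. Leave the two stored parallels in their slots and do not disturb the steel cylinder on the plate or the oil can.

Things in the scene. Friction and masses are not known exactly. Their poses are not given: they have to be found in the camera images.
- parallel: The loose parallel: a ground steel bar 125 long (its x) x 12 thick (its y) x 36 mm high (its z), about 0.42 kg, standing on its long edge on the surface plate, at least 40 mm clear on both sides of its middle. Origin: centre of its underside. It may go into the slot either way round.
- case: Fixed wooden case, 150 wide (x) x 304 long (y) x 57 mm high; origin: centre of its underside. Walls and floor 8 mm. A divider at y=0 (8 thick, 48 high) parts the parallels' bay (y -144 to -4) from an odds-and-ends bay (+y side). Slots along x at y -112, -74, -36 mm, cut in two combs along the long walls (22 thick, tops at z 28); between the combs (x -45 to 45) the bay is open to its floor.
- slot_floor (a point): Centre of the floor of the one empty slot (any of the three), 8 mm above the bench; x along the slot, z up. The slot is 15 mm wide, 20 deep and 134 long (133 between the lid's retaining lips above). A seated parallel has its origin here, its top 44 mm above the bench, and 26 mm free on either side of it at mid-length.
- lid (a joint): How far the lid is open, in m: 0 = fully shut over the parallels' bay, 0.140 = fully open, over the other bay (end stops at both). It moves along the case's +y to open, with about 2 N of friction, and stays where it is left. It starts shut or up to 35 mm open.
- batten (a point): Centre of the top of the wooden batten across the lid's middle: 110 long (case x) x 10 wide (case y) x 14 mm high above the lid, top 67 mm above the bench. Push it from either side with a fingertip just above the lid. The lid is a clear sheet 141 x 148 x 5 mm, its top 53 mm above the bench, held down by lips along the long walls.
- plate: Cast-iron surface plate fixed to the bench, 200 (its x) x 180 (its y) x 40 mm high, origin at the centre of its underside.
- stored_a: A stored parallel, of the same size, standing in one of the slots; origin at the centre of its underside. Leave alone.
- stored_b: The other stored parallel, likewise.
- cyl_square: Steel cylinder, 30 mm across and 60 mm high, standing near one corner of the surface plate (plate x +78, y -68 mm); origin at the centre of its underside. Leave alone.
- oil_can: Red oil can, 76 mm across and 165 mm high with its spout, to the left of the case; origin at the centre of its underside. Leave alone.
There are look-alikes about, which are no part of the job. What is shaped like the parallel but blue is not meant.

How it is judged (in metres and radians):
On the way, in this order (a step that is already met when the one before it is completed fails the run):
1. the lid has been slid back (value of joint lid above 0.05 m), for 0.1 s.
2. the parallel stands seated in the empty slot (horizontal distance between parallel and slot_floor below 0.007 m and z of parallel in the frame of slot_floor below 0.003 m and angle between the x axis of parallel and the x axis of slot_floor, either way round below 0.08 rad), for 0.2 s.
At the end, for the whole second after the job is handed in: Lid within 4 mm of shut. Parallel at rest in the slot that was empty: bottom within 3 mm of its floor, centre within 7 mm of its centre, along it within 0.08 rad, upright within 0.15 rad. Both stored parallels within 12 mm of where they stood (all of step 2 and value of joint lid below 0.004 m and angle between parallel's own z axis and vertical below 0.15 rad and linear speed of parallel below 0.02 m/s and distance of each of stored_a, stored_b from where it was at the start of the episode below 0.012 m); the robot touches nothing.
It fails at once if the parallel is dropped into the slot (moves faster than 0.4 m/s within 30 mm of its seat) (linear speed of parallel above 0.4 m/s and distance between parallel and slot_floor below 0.03 m).
It fails at once if another thing on the bench is knocked about (steel cylinder or oil can moved over 30 mm) (distance of any of cyl_square, oil_can from where it was at the start of the episode above 0.03 m).
It also fails if it takes over 67 s, if anything falls off the work surface, if the arm or the gripper's body presses on something with over 40 N, if the wrist force passes 120 N, or if a joint passes its speed limit or range.

## Robot

A 6-joint arm with a two-finger parallel gripper is mounted at the origin on the work surface. World frame = base frame: x ahead of the robot, y to its left, z up, the work surface at z = 0. Lengths are in mm, angles in rad, forces in N, time in s.
With the tool pointing down it reaches from about 250 to 775 mm from the base axis. Payload 4 kg.
Tool frame: the origin (TCP) lies on the front face of the gripper's body, between the roots of the fingers; the fingertips stand 73 mm ahead of it and the grasp point (between the pads) lies 54 mm ahead of it; z points along the fingers, y is the line along which they close (so a half turn about z gives the same grasp; the last joint's range is limited). The gripper opens to 85 mm and grips with 20 to 120 N. Pads are 22 mm wide; open, the fingers measure 114 mm over their backs; the gripper's body (76 mm by 85 mm) begins 54 mm behind the grasp point. The pads swing forward as they close: fully open they stand 13 mm farther back than shut.
Start: joints at [-1.384, 0.087, 1.371, -0, 1.684, -0.103], TCP at [157.164, -527.077, 303.941] pointing down, gripper open.
Joint ranges: [-3.1, 3.1], [-0.76, 2.03], [0.27, 2.55], [-1.08, 4.22], [0.17, 2.65], [-2.57, 2.57]. Speed limits (rad/s): [2.79, 2.79, 3.14, 3.14, 3.14, 3.14].

## Interface

Orientations are given as a unit quaternion [x, y, z, w].
In Python, from workcell import ctrl gives the robot as it stands.
- The arm moves only by the tool jog_arm, never from a script. Its argument "plan" is one flat list of numbers, 5 for each row, row after row: the closure in counts, from 0 (fully open) to 255 (shut), then the shift along the tool's x, y, z in mm, then the turn about the tool's z in rad. In form: [fingers, x, y, z, spin, fingers, x, y, z, spin, ...]. A call has 1 to 5 rows; each row shifts and turns the commanded pose from where the row before left it, along the tool's axes as they then stand; what a row does not reach is not made up. A row lasts 1/8 s, in which the tool goes at most 62.5 mm and 10.7 degrees, less where a joint would pass 70% of its speed; a pose out of reach is approached as far as the arm can. A call with a gripper value outside its range is refused whole. The fingers move at their own pace and stop on an object; the grip force is fixed at half the most. Time passes only in rows, so rows that do not move let the fingers close. It gives the time, the measured TCP pose, the force, the opening and the grip force at its end, in the units of the state.
- ctrl.state(): the state, without advancing time (a new reading comes with each control period).
- ctrl.read_camera(name): name is "side" or "top"; returns (picture, depth): 480x640x3 uint8, red, green, blue; 480x640 float32, mm along the optical axis (not along the pixel's ray), 0 where there is no reading.
- ctrl.camera_info(name): a dict with "K" (3x3 intrinsics, pixels), "rvec" (rotation vector, rad) and "tvec" (3), from world to camera coordinates, as OpenCV has them. Camera axes: x right, y down, z forward; pixel columns grow to the right and rows downward; lengths in mm; the calibration is good to about 2 mm. A picture is of the moment at which its call begins. camera_info takes no time and is no camera call.
- ctrl.close_job(): hands the job in; it is judged then, once.
The state is a dict: "time": time; "joints": joint angles; "dq": joint speeds; "joint_torque": joint torques, N m; "position": TCP position; "tcp_rot": TCP orientation; "ft_force": force on the tool from outside, world axes, zero at the start; "wrist_torque": the same for the moment, N m; "finger_gap": finger opening in mm; "grip_force": force on a finger pad.
Only numpy, scipy, OpenCV 4.12 (cv2) and the standard library are available. Lean on these libraries where they do the work, as an engineer would, in place of code of your own. Each camera call takes 0.05 s, during which the arm holds its last target. There are 200 camera calls.

## Working session

There is one attempt and no reset: what is moved stays moved. The work goes in short steps, Python scripts to look and compute and a tool call to move; the robot and the scene stay as the last step left them, time stands still between calls to the robot, and variables do not carry over. Pictures are saved under pics/ and viewed, at most 10 in all, crops included, and the job is handed in when it is done.

Besides the shell and the picture viewer there is one more tool, called after "Request:" in YAML: its name, and indented under it one key for each argument. jog_arm: Moves the arm, as the interface text tells. Its arguments: {"type":"object","properties":{"plan":{"type":"array","items":{"type":"number"}}},"required":["plan"]}

```bash
mkdir -p pics; ls; cat > h.py <<'E'
import numpy as np,cv2
from workcell import ctrl
def cam(n):
    i=ctrl.camera_info(n);R=cv2.Rodrigues(np.array(i["rvec"],float))[0];return np.array(i["K"],float).reshape(3,3),R,np.array(i["tvec"],float).ravel()
def px(n,u,v,z):
    "world point at height z on pixel ray"
    K,R,t=cam(n);d=R.T@np.linalg.solve(K,[u,v,1.]);c=-R.T@t;return c+d*(z-c[2])/d[2]
def cloud(n,D):
    K,R,t=cam(n);v,u=np.mgrid[:480,:640];P=np.stack([(u-K[0,2])/K[0,0]*D,(v-K[1,2])/K[1,1]*D,D],-1);return (P-t)@R
E
python3 - <<'E'
from h import *
for n in("top","side"):
    p,d=ctrl.read_camera(n);cv2.imwrite(f"pics/{n}0.png",p[:,:,::-1]);np.save(n+"0.npy",d)
    K,R,t=cam(n);print(n,K[0,0],-R.T@t,R.T[:,2])
s=ctrl.state();print(s["tcp_rot"],s["time"],s["finger_gap"])
E
```

```text
pics
top 621.3891639570325 [ 345.64591515  -53.88117832 1451.03390273] [ 0.112922    0.00200856 -0.99360183]
side 611.8860205648374 [   89.5642234  -1067.31074207  1017.65949575] [ 0.27240905  0.69939911 -0.66078302]
[ 9.89518516e-01  1.44402591e-01 -1.87461675e-05 -9.98640287e-04] 0.1 85.15126351178529
```

View pics/top0.png

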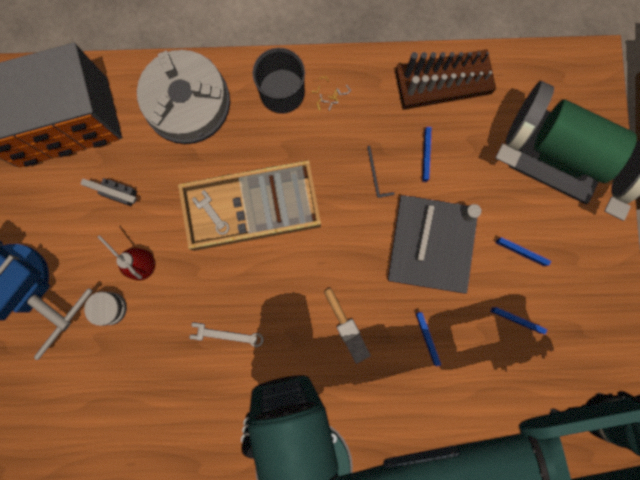

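View pics/side0.png

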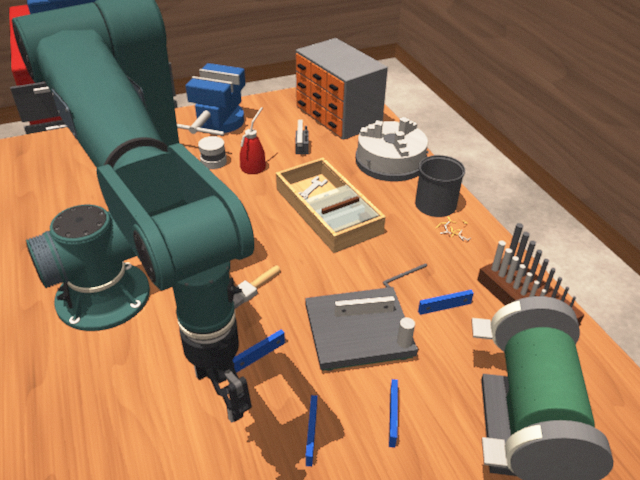

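The top view shows the case at about (250,205), with the batten near (275,197). The plate is at (433,243), with the parallel on it at (426,233) and the cylinder at (473,211). I'll enlarge both areas.

```bash
python3 - <<'E'
import cv2,numpy as np
a=cv2.imread("pics/top0.png")
A=cv2.resize(a[150:260,170:330],(800,550),interpolation=cv2.INTER_CUBIC);cv2.imwrite("pics/c1.png",A)
B=cv2.resize(a[185:300,380:490],(550,575),interpolation=cv2.INTER_CUBIC);cv2.imwrite("pics/c2.png",B)
E
```

```text
(no output)
```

View pics/c1.png

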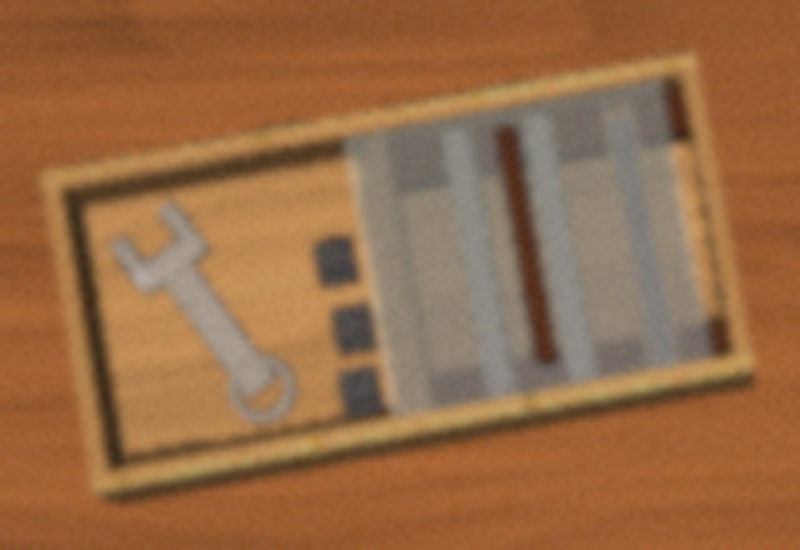

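View pics/c2.png

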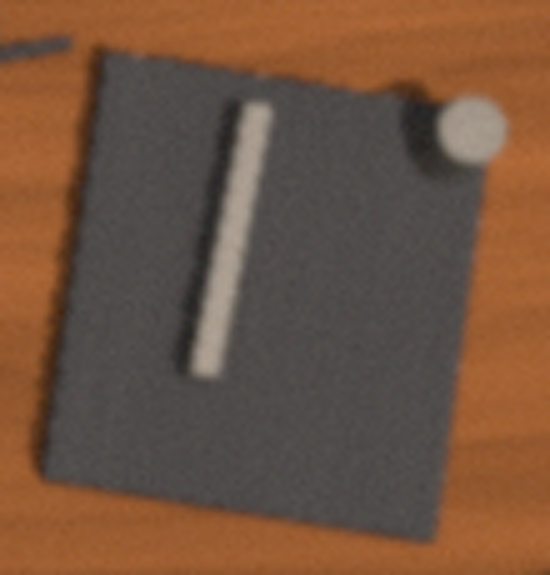

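Enlarged, the case's top corners are at (42,178), (693,58), (750,368) and (98,492). The batten runs from (505,128) to (545,360). Bars lie at slots x≈480 and 565, and the slot at x≈640, on the right, looks empty. The parallel's top runs from (257,103) to (205,376) in the second crop.

```bash
cat >> h.py <<'E'
def fwd(q): # not used for motion
    pass
E
python3 - <<'E'
from h import *
f=lambda u,v,z:px("top",170+(u+.5)/5-.5,150+(v+.5)/5-.5,z)
g=lambda u,v,z:px("top",380+(u+.5)/5-.5,185+(v+.5)/5-.5,z)
TL,TR,BR,BL=[f(*c,57)[:2] for c in((42,178),(693,58),(750,368),(98,492))]
c=(TL+TR+BR+BL)/4
print("case",c,[np.linalg.norm(v) for v in(TL-TR,BL-BR,TL-BL,TR-BR)])
y=(TL+BL-TR-BR);a=np.arctan2(y[1],y[0])-np.pi/2
x=(TL+TR-BL-BR);a2=np.arctan2(x[1],x[0]);print("yaw",a,a2)
R=np.array([[np.cos(a),-np.sin(a)],[np.sin(a),np.cos(a)]])
loc=lambda p:R.T@(p[:2]-c)
for p in((505,128),(545,360)):print("batten",loc(f(*p,67)),f(*p,67))
for p in((455,130),(500,390),(540,118),(582,375),(620,115),(658,360)):print("bar z44",loc(f(*p,44)),"z8",loc(f(*p,8)))
e=[g(257,103,76),g(205,376,76)];print("par",(e[0]+e[1])/2,np.linalg.norm(e[0]-e[1]),np.arctan2(*(e[0]-e[1])[1::-1]))
P=[g(*q,40)[:2] for q in((102,48),(485,105),(435,540),(45,475))];print("plate",np.mean(P,0))
D=np.load("top0.npy");W=cloud("top",D)
for n,(x0,x1,y0,y1) in dict(par=(380,490,185,300)).items():
    Q=W[y0:y1,x0:x1].reshape(-1,3);Q=Q[(Q[:,2]>68)&(Q[:,2]<82)]
    r=cv2.minAreaRect(Q[:,:2].astype(np.float32));print(n,r,len(Q),Q.mean(0))
for t in(-112,-93,-74,-55,-36):
    w=c+R@[0,t];k=np.hypot(W[...,0]-w[0],W[...,1]-w[1])<6;print(t,np.median(W[k][:,2]))
s=ctrl.state();q=s["tcp_rot"];Rt=cv2.Rodrigues(np.array([1.,0,0]))[0]
from scipy.spatial.transform import Rotation as RR
print(RR.from_quat(q).as_matrix().round(3))
E
```

```text
case [593.94128815 105.1298792 ] [np.float64(302.4670661485376), np.float64(299.7471818438253), np.float64(147.09202135381835), np.float64(145.8484910719549)]
yaw 0.1583588246519554 0.16065167124430715
batten [ 54.52708484 -60.99858698] [657.40544037  53.49334196  67.        ]
batten [-53.5476237  -59.83251372] [550.49913779  37.60168306  67.        ]
bar z44 [ 63.31645155 -37.20595875] z8 [ 71.85135976 -35.14221748]
bar z44 [-59.73592994 -36.17574571] z8 [-54.34940766 -34.08564568]
bar z44 [ 61.5306619  -76.76878306] z8 [ 70.01987936 -75.71728582]
bar z44 [-59.92249022 -74.25930355] z8 [-54.54074121 -73.14359943]
bar z44 [  56.00943989 -113.31768945] z8 [  64.35739282 -113.20132293]
bar z44 [ -59.59688261 -109.67681637] z8 [ -54.20680269 -109.46729543]
par [ 515.30591585 -290.58129566   76.        ] 125.28634526137412 -0.2338992104715929
plate [ 495.61960111 -311.85051422]
par ((532.1551513671875, -312.02947998046875), (84.80082702636719, 159.4010772705078), 37.291831970214844) 338 [ 517.66065594 -296.49216619   75.59126406]
-112 54.380964619102606
-93 51.93203556128998
-74 51.817719877350626
-55 64.0127829545651
-36 53.49191849415856
[[ 0.958  0.286 -0.   ]
 [ 0.286 -0.958  0.002]
 [ 0.    -0.002 -1.   ]]
```

Request:
jog_arm:
  plan: [255,0,0,0,0.131,255,44,-38,0,0,255,44,-38,0,0,255,44,-38,0,0,255,44,-38,0,0]

```text
time: 0.72
position: [307.7, -347.5, 303.4]
tcp_rot: [0.997, 0.079, -0.0, -0.0]
ft_force: [0.7, 0.8, -0.1]
finger_gap: -0.1
grip_force: 0.0
```

Request:
jog_arm:
  plan: [255,44,-38,0,0,255,44,-38,0,0,255,44,-38,0,0,255,44,-38,0,0,255,44,-38,20,0]

```text
time: 1.35
position: [495.7, -125.3, 285.3]
tcp_rot: [0.997, 0.079, 0.002, 0.001]
ft_force: [0.4, -0.6, 0.5]
finger_gap: -0.3
grip_force: 0.0
```

Request:
jog_arm:
  plan: [255,44,-38,30,0,255,44,-38,30,0,255,47,-45,10,0,255,0,0,30,0,255,0,0,0,0]

```text
time: 1.98
position: [601.2, 8.3, 183.0]
tcp_rot: [0.997, 0.08, -0.004, -0.001]
ft_force: [0.7, -0.4, 0.3]
finger_gap: -0.3
grip_force: 0.0
```

```bash
cat >> h.py <<'E'
from scipy.spatial.transform import Rotation as RR
C=np.array([593.9,105.1]);A=.1584
def st(c=C,a=A):
    s=ctrl.state();M=RR.from_quat(s["tcp_rot"]).as_matrix();p=np.array(s["position"]);d=p[:2]-c
    print("t",s["time"],"pos",p.round(1),"yaw",round(np.arctan2(M[1,0],M[0,0]),4),"caseloc",[round(v,1) for v in(np.cos(a)*d[0]+np.sin(a)*d[1],-np.sin(a)*d[0]+np.cos(a)*d[1])],"gap",round(s["finger_gap"],1),"F",np.round(s["ft_force"],1))
def snap(n,name,box,sc):
    p,d=ctrl.read_camera(n);x0,x1,y0,y1=box;cv2.imwrite(f"pics/{name}.png",cv2.resize(p[y0:y1,x0:x1,::-1],None,fx=sc,fy=sc,interpolation=cv2.INTER_CUBIC));return d
E
python3 - <<'E'
from h import *
st()
d=snap("side","s1",(260,420,100,260),3.7)
E
```

```text
t 1.975 pos [601.2   8.3 183. ] yaw 0.1601 caseloc [np.float64(-8.0), np.float64(-96.7)] gap -0.3 F [ 0.7 -0.4  0.3]
```

View pics/s1.png

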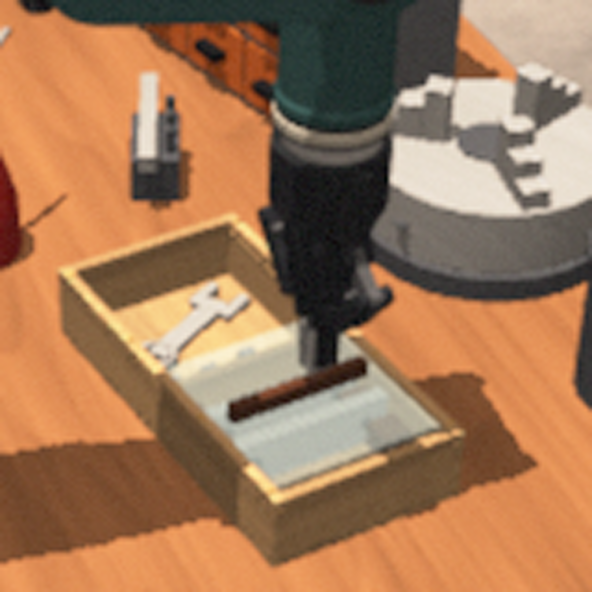

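The gripper is over the lid on the −y side of the batten, with its tip at crop (320,365). I'll descend and push.

Request:
jog_arm:
  plan: [255,5,0,30,0,255,0,0,22,0,255,0,0,0,0,255,0,-12,0,0,255,0,-12,0,0]

```text
time: 2.65
position: [604.8, 32.5, 137.3]
tcp_rot: [0.997, 0.079, 0.002, 0.0]
ft_force: [-0.9, 0.1, -0.3]
finger_gap: -0.0
grip_force: 0.0
```

Request:
jog_arm:
  plan: [255,0,0,6,0,255,0,-12,0,0,255,0,-18,0,0,255,0,-20,0,0,255,0,-20,0,0]

```text
time: 3.28
position: [594.3, 100.8, 133.0]
tcp_rot: [0.997, 0.079, 0.003, 0.001]
ft_force: [-1.8, -3.2, 10.7]
finger_gap: -0.0
grip_force: 5.2
```

```bash
python3 - <<'E'
from h import *
st()
E
```

```text
t 3.275 pos [594.3 100.8 133. ] yaw 0.1588 caseloc [np.float64(-0.3), np.float64(-4.3)] gap -0.0 F [-1.8 -3.2 10.7]
```

Request:
jog_arm:
  plan: [255,0,0,-4,0,255,0,0,0,0]

```text
time: 3.52
position: [593.1, 101.1, 133.4]
tcp_rot: [0.997, 0.08, 0.0, 0.0]
ft_force: [-0.3, -0.8, -0.2]
finger_gap: -0.0
grip_force: 0.0
```

```bash
python3 - <<'E'
from h import *
st()
d=snap("side","s2",(260,420,100,260),3.7)
E
```

```text
t 3.525 pos [593.1 101.1 133.4] yaw 0.1593 caseloc [np.float64(-1.4), np.float64(-3.8)] gap -0.0 F [-0.3 -0.8 -0.2]
```

View pics/s2.png

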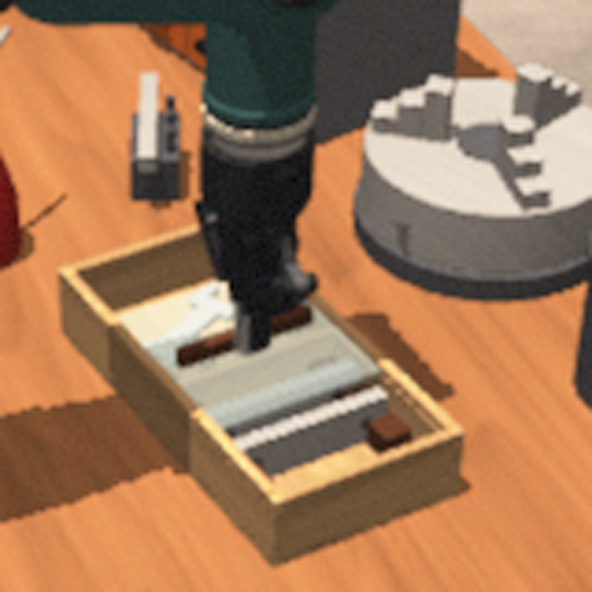

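The fingertip is against the batten's near face and the lid is sliding. The right-hand slot, at crop (330,450), is empty. I'll push a bit further.

Request:
jog_arm:
  plan: [255,0,0,-2,0,255,0,-12,0,0,255,0,-14,0,0,255,0,-10,0,0,255,0,0,0,0]

```text
time: 4.2
position: [586.9, 138.1, 134.9]
tcp_rot: [0.997, 0.08, -0.0, -0.001]
ft_force: [0.8, -0.4, -0.2]
finger_gap: -0.0
grip_force: 0.0
```

Request:
jog_arm:
  plan: [255,0,6,-10,0,255,0,0,-50,0,120,0,50,-40,0.187,0,0,50,0,0.187,0,0,0,0,0.02]

```text
time: 4.82
position: [594.9, 29.0, 236.0]
tcp_rot: [0.993, -0.12, 0.001, 0.0]
ft_force: [0.7, 0.3, 0.4]
finger_gap: 54.5
grip_force: 0.0
```

```bash
python3 - <<'E'
from h import *
st()
p,d=ctrl.read_camera("top");cv2.imwrite("pics/t3.png",cv2.resize(p[150:260,170:330,::-1],(800,550),interpolation=cv2.INTER_CUBIC));np.save("top3.npy",d)
E
```

```text
t 4.825 pos [594.9  29.  236. ] yaw -0.2414 caseloc [np.float64(-11.0), np.float64(-75.3)] gap 54.5 F [0.7 0.3 0.4]
```

View pics/t3.png

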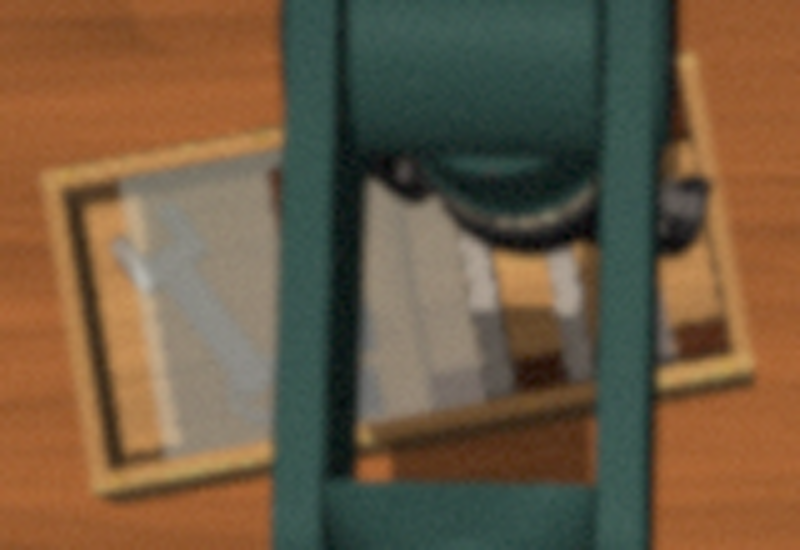

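The lid is about 115 mm open. The stored bars show at crop x≈480 and 570, and the −112 slot lies behind the arm. I'll move over the parallel.

Request:
jog_arm:
  plan: [0,0,55,0,0,0,0,55,0,0,0,0,55,0,0,0,0,55,0,0,0,0,55,0,0]

```text
time: 5.5
position: [530.3, -235.3, 234.1]
tcp_rot: [0.993, -0.116, 0.0, -0.001]
ft_force: [1.0, 0.4, -1.1]
finger_gap: 85.5
grip_force: 0.0
```

Request:
jog_arm:
  plan: [0,0,50,0,0,0,0,0,0,0]

```text
time: 5.75
position: [518.1, -285.8, 233.7]
tcp_rot: [0.993, -0.119, -0.0, -0.0]
ft_force: [0.5, 0.6, 0.2]
finger_gap: 85.7
grip_force: 0.0
```

```bash
python3 - <<'E'
from h import *
st()
p,d=ctrl.read_camera("top");W=cloud("top",d)
A4=cv2.resize(p[150:260,230:330,::-1],None,fx=5,fy=5,interpolation=cv2.INTER_CUBIC)
q,_=ctrl.read_camera("side");S=cv2.resize(q[250:400,290:440,::-1],(550,550),interpolation=cv2.INTER_CUBIC)
cv2.imwrite("pics/m4.png",cv2.resize(np.hstack([cv2.resize(A4,(500,550)),S]),None,fx=.76,fy=.76))
x=np.array([np.cos(A),np.sin(A)]);y=np.array([-x[1],x[0]])
L=W[...,:2]-C;lx=L@x;ly=L@y
for t in range(-140,-20,6):
    k=(abs(lx)<35)&(abs(ly-t)<3);print(t,np.median(W[k][:,2]).round(1),end="; ")
for s in (-1,1):
    k=(abs(lx-s*58)<6)&(abs(ly+112)<4);print(s,np.median(W[k][:,2]))
E
```

```text
t 5.75 pos [ 518.1 -285.8  233.7] yaw -0.2382 caseloc [np.float64(-136.5), np.float64(-374.0)] gap 85.7 F [0.5 0.6 0.2]
-140 6.8; -134 7.2; -128 7.3; -122 8.4; -116 8.5; -110 7.9; -104 8.4; -98 7.7; -92 7.7; -86 7.5; -80 21.1; -74 43.9; -68 42.9; -62 7.2; -56 8.0; -50 7.9; -44 9.8; -38 44.3; -32 44.8; -26 51.7; -1 7.137419501600599
1 9.688415707074991
```

View pics/m4.png

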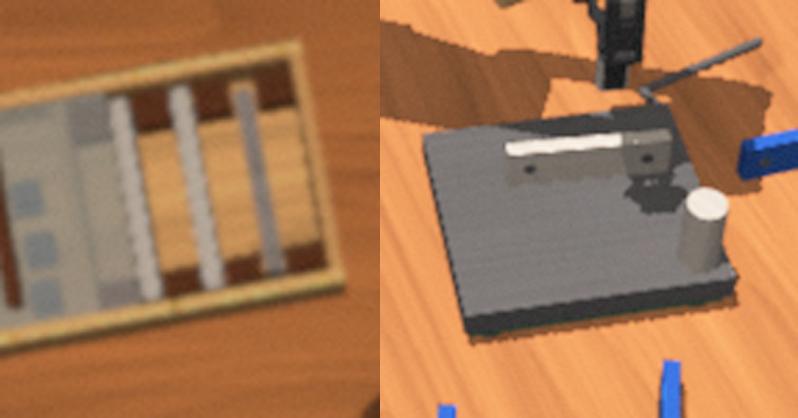

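The −112 slot is clearly empty: a grey felt strip runs from (240,85) to (277,270), with the floor at z≈8. The parallel stands on the plate, clear of the cylinder. I'll refine both positions.

```bash
python3 - <<'E'
from h import *
def fit(Q):
    Q=Q[:,:2].astype(np.float32);r=cv2.minAreaRect(Q);vx,vy,_,_=cv2.fitLine(Q,cv2.DIST_HUBER,0,.01,.01).ravel();return len(Q),np.round(r[0],1),np.round(r[1],1),Q.mean(0).round(1),np.arctan(vy/vx).round(4)
W=cloud("top",np.load("top0.npy"))
k=(abs(W[...,2]-76)<6)&(np.hypot(W[...,0]-515,W[...,1]+290)<72);print("par",fit(W[k]),W[k][:,2].mean())
a=cv2.imread("pics/m4.png")
e=[px("top",230+u/3.8,150+v/3.8,8) for u,v in((240,85),(277,270))];m=(e[0]+e[1])/2;print("slot",m,np.linalg.norm(e[0]-e[1]),np.arctan2(*(e[0]-e[1])[1::-1]))
p,d=ctrl.read_camera("top");W=cloud("top",d);x=np.array([np.cos(A),np.sin(A)]);y=np.array([-x[1],x[0]])
L=W[...,:2]-C;lx=L@x;ly=L@y
k=(abs(W[...,2]-44)<5)&(abs(ly+74)<14)&(abs(lx)<70);f=fit(W[k]);print("b",f,"loc",(f[3]-C)@x,(f[3]-C)@y)
# strip by low saturation
hs=cv2.cvtColor(p,cv2.COLOR_RGB2HSV);k=(hs[...,1]<80)&(abs(ly+112)<14)&(abs(lx)<75)&(W[...,2]<15);f=fit(W[k]);print("strip",f,"loc",(f[3]-C)@x,(f[3]-C)@y)
print("nominal",C-112*y)
E
```

```text
par (301, array([ 515. , -290.3]), array([ 12.9, 124.4]), array([ 514.8, -290.2], dtype=float32), np.float32(-0.246)) 75.95625469038657
slot [617.39524865  -5.49856565   8.        ] 118.78384152449462 0.1696173161716687
b (252, array([609.3,  35.9]), array([129.8,  23.7]), array([608.8,  32.7], dtype=float32), np.float32(0.1468)) loc 3.293190869636346 -73.84391931400397
strip (183, array([614.5,  -4.8]), array([116.5,   9.8]), array([614. ,  -5.2], dtype=float32), np.float32(0.1606)) loc 2.4498167981561494 -112.08968889054586
nominal [611.56670525  -5.49786402]
```

Request:
jog_arm:
  plan: [0,-2,5,35,0,0,0,0,35,0,0,0,0,15,0,0,0,0,0,0,0,0,0,0,0]

```text
time: 6.52
position: [516.8, -287.9, 151.0]
tcp_rot: [0.993, -0.117, 0.001, 0.001]
ft_force: [0.5, 0.4, -0.5]
finger_gap: 85.4
grip_force: 0.0
```

```bash
python3 - <<'E'
from h import *
st()
E
```

```text
t 6.525 pos [ 516.8 -287.9  151. ] yaw -0.2343 caseloc [np.float64(-138.2), np.float64(-375.9)] gap 85.4 F [ 0.5  0.4 -0.5]
```

Request:
jog_arm:
  plan: [0,-1,3,20,0,0,0,0,10,0,0,0,0,0,0,150,0,0,0,0,255,0,0,0,0]

```text
time: 7.15
position: [514.5, -290.9, 120.1]
tcp_rot: [0.993, -0.117, 0.001, 0.0]
ft_force: [0.2, -0.4, 0.4]
finger_gap: 51.4
grip_force: 0.0
```

Request:
jog_arm:
  plan: [255,0,0,0,0,255,0,0,0,0,255,0,0,0,0]

```text
time: 7.52
position: [514.3, -290.6, 119.6]
tcp_rot: [0.993, -0.117, 0.0, 0.0]
ft_force: [0.5, 1.5, 2.1]
finger_gap: 11.4
grip_force: 60.5
```

Request:
jog_arm:
  plan: [255,0,0,-15,0,255,0,0,-30,0,255,0,0,-35,-0.131,255,0,0,-15,-0.131,255,0,0,0,-0.131]

```text
time: 8.15
position: [514.5, -291.1, 216.7]
tcp_rot: [0.997, 0.081, 0.001, 0.001]
ft_force: [-1.6, 0.3, -3.1]
finger_gap: 11.1
grip_force: 59.6
```

Request:
jog_arm:
  plan: [255,12,-22,0,0,255,23,-44,0,0,255,23,-44,0,0,255,23,-44,0,0,255,23,-44,0,0]

```text
time: 8.78
position: [585.6, -77.3, 214.1]
tcp_rot: [0.997, 0.079, -0.0, 0.0]
ft_force: [0.9, -0.4, -3.2]
finger_gap: 11.2
grip_force: 59.6
```

Request:
jog_arm:
  plan: [255,23,-44,0,0,255,10,-20,0,0,255,0,0,0,0,255,0,0,0,0]

```text
time: 9.28
position: [607.9, -11.4, 214.0]
tcp_rot: [0.997, 0.078, -0.0, 0.001]
ft_force: [-0.8, 0.5, -3.4]
finger_gap: 11.0
grip_force: 59.6
```

```bash
python3 - <<'E'
from h import *
st()
E
```

```text
t 9.275 pos [607.9 -11.4 214. ] yaw 0.1569 caseloc [np.float64(-4.6), np.float64(-117.3)] gap 11.0 F [-0.8  0.5 -3.4]
```

Request:
jog_arm:
  plan: [255,4.5,-5.3,15,0,255,0,0,30,0,255,0,0,18,0,255,0,0,0,0,255,0,0,0,0]

```text
time: 9.9
position: [612.3, -4.7, 152.0]
tcp_rot: [0.997, 0.079, 0.001, 0.0]
ft_force: [0.4, -0.5, -3.4]
finger_gap: 10.9
grip_force: 59.6
```

```bash
python3 - <<'E'
from h import *
st()
p,_=ctrl.read_camera("top");q,_=ctrl.read_camera("side")
f=lambda im:cv2.resize(im,(400,400),interpolation=cv2.INTER_CUBIC)
cv2.imwrite("pics/m5.png",np.hstack([f(p[150:250,240:340,::-1]),f(q[160:260,290:390,::-1])]))
E
```

```text
t 9.9 pos [612.3  -4.7 152. ] yaw 0.1574 caseloc [np.float64(0.9), np.float64(-111.3)] gap 10.9 F [ 0.4 -0.5 -3.4]
```

View pics/m5.png

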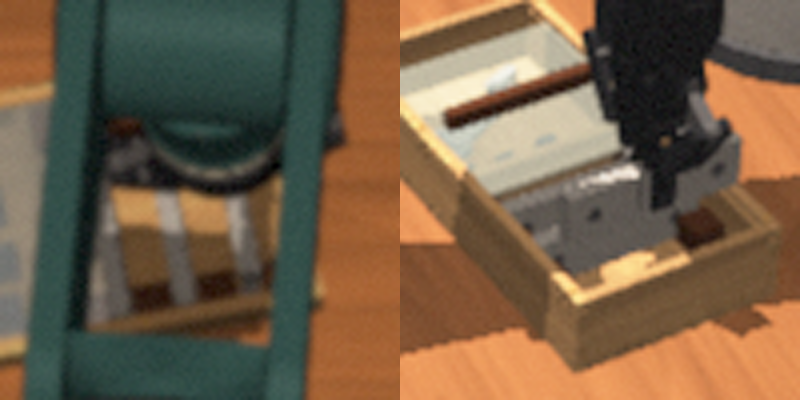

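The bar is level in the fingers and lined up over the empty slot, at (590,230) in the right-hand half. I'll lower it slowly and watch the force.

Request:
jog_arm:
  plan: [255,-0.7,0.7,12,0,255,0,0,14,0,255,0,0,10,0,255,0,0,0,0]

```text
time: 10.5
position: [610.1, -5.1, 113.0]
tcp_rot: [0.997, 0.079, -0.002, -0.0]
ft_force: [-0.1, 0.5, -3.8]
finger_gap: 11.1
grip_force: 59.6
```

Request:
jog_arm:
  plan: [255,0,0,4,0,255,0,0,4,0,255,0,0,3,0,255,0,0,0,0]

```text
time: 11.0
position: [611.0, -5.1, 103.8]
tcp_rot: [0.997, 0.079, -0.0, -0.0]
ft_force: [-0.1, 0.9, -4.0]
finger_gap: 11.2
grip_force: 59.7
```

Request:
jog_arm:
  plan: [255,0,0,4,0,255,0,0,4,0,255,0,0,3,0,255,0,0,0,0]

```text
time: 11.5
position: [610.9, -5.1, 92.4]
tcp_rot: [0.997, 0.079, -0.001, -0.0]
ft_force: [-0.4, 1.8, -3.5]
finger_gap: 11.2
grip_force: 59.7
```

Request:
jog_arm:
  plan: [255,0,0,2,0,255,0,0,1.5,0,255,0,0,0,0]

```text
time: 11.88
position: [611.3, -5.0, 89.5]
tcp_rot: [0.997, 0.079, 0.0, -0.0]
ft_force: [0.1, 1.9, -3.8]
finger_gap: 11.3
grip_force: 59.7
```

Request:
jog_arm:
  plan: [255,0,0,1,0,255,0,0,1,0,255,0,0,0,0]

```text
time: 12.25
position: [611.3, -5.0, 87.7]
tcp_rot: [0.997, 0.079, 0.0, -0.0]
ft_force: [0.7, 2.7, -1.4]
finger_gap: 11.1
grip_force: 59.8
```

Request:
jog_arm:
  plan: [255,0,0,1,0,255,0,0,0,0]

```text
time: 12.5
position: [611.3, -5.0, 87.6]
tcp_rot: [0.997, 0.079, 0.0, -0.0]
ft_force: [-3.8, 3.4, 3.5]
finger_gap: 11.2
grip_force: 60.7
```

Request:
jog_arm:
  plan: [195,0,0,0,0,195,0,0,0,0,190,0,0,0,0]

```text
time: 12.88
position: [611.3, -3.2, 87.6]
tcp_rot: [0.997, 0.079, 0.0, -0.002]
ft_force: [-2.6, 8.7, 4.2]
finger_gap: 21.4
grip_force: 4.4
```

Request:
jog_arm:
  plan: [205,0,0,0,0,205,0,0,0,0]

```text
time: 13.12
position: [611.8, -5.0, 87.4]
tcp_rot: [0.997, 0.079, 0.001, -0.0]
ft_force: [-1.2, 5.0, 3.7]
finger_gap: 16.6
grip_force: 3.1
```

Request:
jog_arm:
  plan: [205,0,-1.3,0,0,205,0,0,-3,0,205,0,0,0,0]

```text
time: 13.5
position: [611.0, -4.7, 89.3]
tcp_rot: [0.997, 0.079, -0.0, 0.001]
ft_force: [1.6, 0.5, -0.3]
finger_gap: 17.0
grip_force: 0.0
```

```bash
python3 - <<'E'
from h import *
st()
q,_=ctrl.read_camera("side")
cv2.imwrite("pics/m6.png",cv2.resize(q[160:260,290:390,::-1],(550,550),interpolation=cv2.INTER_CUBIC))
E
```

```text
t 13.5 pos [611.   -4.7  89.3] yaw 0.1572 caseloc [np.float64(-0.5), np.float64(-111.1)] gap 17.0 F [ 1.6  0.5 -0.3]
```

View pics/m6.png

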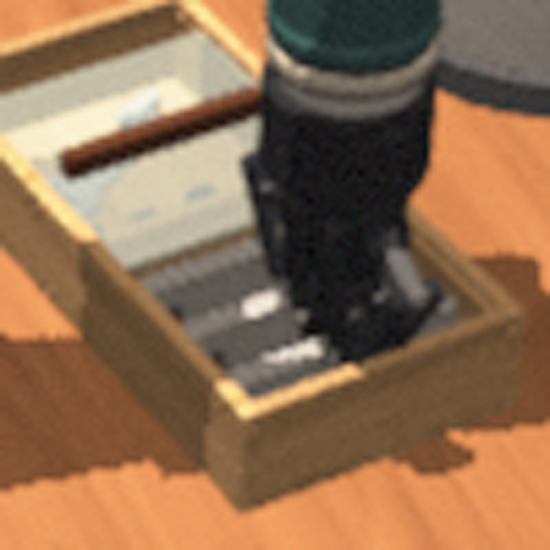

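The forces are zero and the bar sits in the slot under the hand. I'll lift straight out.

Request:
jog_arm:
  plan: [205,0,0,-8,0,205,0,0,-15,0,205,0,0,-30,0,205,0,0,-40,0,255,0,0,-20,0]

```text
time: 14.18
position: [612.1, -4.1, 207.3]
tcp_rot: [0.997, 0.079, 0.003, 0.001]
ft_force: [0.4, -0.1, 1.2]
finger_gap: 0.7
grip_force: 0.0
```

Request:
jog_arm:
  plan: [255,0,-48,0,0,255,0,-48,0,0,255,0,-48,0,0,255,0,-48,0,0,255,0,0,0,0]

```text
time: 14.8
position: [580.2, 189.0, 204.1]
tcp_rot: [0.997, 0.081, 0.001, -0.001]
ft_force: [-0.3, -0.3, 0.5]
finger_gap: -0.2
grip_force: 0.0
```

```bash
python3 - <<'E'
from h import *
st()
x=np.array([np.cos(A),np.sin(A)]);y=np.array([-x[1],x[0]])
p,d=ctrl.read_camera("top");W=cloud("top",d);L=W[...,:2]-C;lx=L@x;ly=L@y
k=(abs(W[...,2]-44)<6)&(abs(ly+112)<14)&(abs(lx)<72);Q=W[k];v=cv2.fitLine(Q[:,:2].astype(np.float32),cv2.DIST_HUBER,0,.01,.01).ravel()
print("bar",k.sum(),np.median(Q[:,2]),lx[k].mean(),ly[k].mean(),np.percentile(lx[k],[2,98]),np.arctan(v[1]/v[0]))
q,d=ctrl.read_camera("side");W=cloud("side",d);L=W[...,:2]-C;lx=L@x;ly=L@y
for n,W_ in(("side",W),):
    k=(abs(W_[...,2]-67)<5)&(abs(lx)<57)&(ly>0)&(ly<120)
    print("batten",k.sum(),np.percentile(ly[k],[5,50,95]) if k.any() else 0,np.percentile(lx[k],[5,95]))
k=(abs(W[...,2]-44)<6)&(abs(ly+112)<14)&(abs(lx)<72);print("bar side",k.sum(),np.median(W[k][:,2]),lx[k].mean(),ly[k].mean(),np.percentile(lx[k],[2,98]))
E
```

```text
t 14.8 pos [580.2 189.  204.1] yaw 0.1629 caseloc [np.float64(-0.3), np.float64(85.0)] gap -0.2 F [-0.3 -0.3  0.5]
bar 279 43.43707988504617 2.125204599168184 -113.23449156055824 [-60.51007451  67.96896838] 0.16061732
batten 159 [39.53690315 43.94332939 51.6096381 ] [-48.93238406  49.77040406]
bar side 262 44.513615009287335 9.38253945618521 -112.3922494028355 [-53.32136336  69.94078088]
```

The bar is seated: its top is at 44 mm and it is aligned with the slot. Next I'll close the lid.

Request:
jog_arm:
  plan: [255,0,0,30,0,255,0,0,30,0,255,0,0,9,0,255,0,0,0,0,255,0,0,0,0]

```text
time: 15.52
position: [581.9, 185.4, 135.4]
tcp_rot: [0.997, 0.079, 0.002, -0.0]
ft_force: [-0.2, -0.8, -0.1]
finger_gap: -0.1
grip_force: 0.0
```

Request:
jog_arm:
  plan: [255,0,15,0,0,255,0,15,0,0,255,0,20,0,0,255,0,20,0,0,255,0,0,0,0]

```text
time: 16.15
position: [592.1, 114.0, 133.5]
tcp_rot: [0.997, 0.077, -0.0, 0.001]
ft_force: [-0.5, -0.9, -0.2]
finger_gap: 0.4
grip_force: 0.0
```

Request:
jog_arm:
  plan: [255,0,15,0,0,255,0,20,0,0,255,0,15,0,0,255,0,10,0,0,255,0,0,0,0]

```text
time: 16.77
position: [601.5, 55.8, 133.4]
tcp_rot: [0.997, 0.078, 0.0, 0.001]
ft_force: [1.0, -0.8, 0.4]
finger_gap: 0.2
grip_force: 0.0
```

```bash
python3 - <<'E'
from h import *
st()
x=np.array([np.cos(A),np.sin(A)]);y=np.array([-x[1],x[0]])
for n in("side","top"):
    q,d=ctrl.read_camera(n);W=cloud(n,d);L=W[...,:2]-C;lx=L@x;ly=L@y
    k=(abs(W[...,2]-67)<5)&(abs(lx)<57)&(abs(lx)>20)&(ly>-100)&(ly<20);print(k.sum(),np.percentile(ly[k],[5,50,95]) if k.any() else 0)
E
```

```text
t 16.775 pos [601.5  55.8 133.4] yaw 0.1564 caseloc [np.float64(-0.2), np.float64(-49.9)] gap 0.2 F [ 1.  -0.8  0.4]
107 [-68.7908278  -63.98626832 -56.39400626]
8 [-61.64043653 -60.36742302 -59.4058216 ]
```

Request:
jog_arm:
  plan: [255,0,5,-0.5,0,255,0,4,0,0,255,0,2,0,0,255,0,0,0,0]

```text
time: 17.38
position: [602.7, 48.8, 134.0]
tcp_rot: [0.997, 0.079, -0.0, -0.003]
ft_force: [-0.8, 8.1, -0.0]
finger_gap: 0.1
grip_force: 3.8
```

Request:
jog_arm:
  plan: [255,0,1.5,0,0,255,0,0,0,0]

```text
time: 17.62
position: [602.7, 48.6, 134.0]
tcp_rot: [0.997, 0.08, -0.0, -0.004]
ft_force: [-2.1, 10.2, -0.0]
finger_gap: -0.0
grip_force: 5.3
```

Request:
jog_arm:
  plan: [255,0,2,0,0,255,0,0,0,0,255,0,-14,0,0,255,0,-5,-40,0,255,0,-40,-40,0]

```text
time: 18.25
position: [594.5, 99.6, 214.5]
tcp_rot: [0.997, 0.077, -0.0, 0.001]
ft_force: [1.0, 0.9, 0.2]
finger_gap: -0.1
grip_force: 0.0
```

Request:
jog_arm:
  plan: [255,0,-50,-20,0,255,0,-50,0,0,255,0,-30,0,0,255,0,0,0,0]

```text
time: 18.75
position: [573.4, 231.4, 234.2]
tcp_rot: [0.997, 0.08, 0.0, 0.001]
ft_force: [-0.3, 0.4, 0.1]
finger_gap: 0.3
grip_force: 0.0
```

```bash
python3 - <<'E'
from h import *
st()
x=np.array([np.cos(A),np.sin(A)]);y=np.array([-x[1],x[0]])
def meas(n,p,z):
    v,u=np.mgrid[:480,:640];K,R,t=cam(n);d=np.stack([(u-K[0,2])/K[0,0],(v-K[1,2])/K[1,1],np.ones(u.shape)],-1)@R;c=-R.T@t
    P=c+d*((z-c[2])/d[...,2])[...,None];L=P[...,:2]-C;lx=L@x;ly=L@y
    hs=cv2.cvtColor(p,cv2.COLOR_RGB2HSV)
    g=p.astype(int).sum(-1);k0=(abs(lx)<40)&(ly>-95)&(ly<-40)
    prof=[(b,int(g[k0&(abs(ly-b)<1)].mean())) for b in range(-90,-44,2)];return prof
p,d=ctrl.read_camera("top");print(meas("top",p,67))
p0=cv2.imread("pics/top0.png")[:,:,::-1];print("start",meas("top",np.ascontiguousarray(p0),67))
W=cloud("top",d);L=W[...,:2]-C;lx=L@x;ly=L@y
k=(W[...,2]>60)&(W[...,2]<72)&(abs(lx)<50)&(ly>-100)&(ly<-30);print("top depth",k.sum(),ly[k].mean(),np.percentile(ly[k],[5,50,95]))
E
```

```text
t 18.75 pos [573.4 231.4 234.2] yaw 0.1612 caseloc [np.float64(-0.3), np.float64(128.0)] gap 0.3 F [-0.3  0.4  0.1]
[(-90, 404), (-88, 401), (-86, 401), (-84, 399), (-82, 403), (-80, 407), (-78, 390), (-76, 334), (-74, 250), (-72, 185), (-70, 173), (-68, 197), (-66, 264), (-64, 338), (-62, 385), (-60, 397), (-58, 403), (-56, 399), (-54, 399), (-52, 400), (-50, 401), (-48, 398), (-46, 394)]
start [(-90, 389), (-88, 388), (-86, 386), (-84, 384), (-82, 389), (-80, 399), (-78, 409), (-76, 415), (-74, 413), (-72, 409), (-70, 396), (-68, 355), (-66, 286), (-64, 211), (-62, 168), (-60, 166), (-58, 195), (-56, 258), (-54, 329), (-52, 371), (-50, 386), (-48, 384), (-46, 382)]
top depth 186 -70.14186675094176 [-74.50232669 -70.13264237 -65.40584488]
```

The batten is at case y −70. That matches shut: a 148 mm lid with 140 mm of travel exactly fills the 288 mm cavity, so its middle is at −70 when closed. The push also ended firmly against the stop, so I'll hand it in.

```bash
python3 -c "
from workcell import ctrl
print(ctrl.close_job())"
```

```text
the job is handed in; nothing more can be done
None
```

The job is handed in: the parallel was lowered into the empty slot until it rested on the bottom, and the lid was slid shut to its stop (both measured). I did not re-measure the stored parallels, cylinder or oil can, and no verdict came back.

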